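# Set the height stop of a checking stand to a packing strip and lock it

## Task

Set the height stop of the grey checking stand to the packing strip: lay the strip flat on the stand's steel anvil beneath the stop rod and let go of it, push the rod gently down until its foot just touches the strip without pressing hard on it, then swing the clamp lever down until the clamp is firmly tight, without forcing it, so that the setting holds. Leave the strip in place under the foot, and do not shift the other things on the bench.

Things in the scene. Friction and masses are not known exactly. Their poses are not given: they have to be found in the camera images.
- stand: Grey cast checking stand, fixed. Origin on the bench below the stop rod's axis; +x to its column (away from the robot at yaw 0), +y to its left, z up. Base x -62..123, y -65..65 mm. Column 29 mm thick at x 88, 223 mm high. An arm and round head (radius 20 mm, screw boss in front to x -40) overhang the anvil from 114 to 166 mm above the bench.
- anvil_spot (a point): Point on the anvil straight below the rod's foot. The anvil is the flat steel plate on the base, top face 30 mm above the bench, x -45..45 and y -60..60 mm in the stand's frame. The strip has to go in under the head from the side; the stand's left (+y) is open, the lever is on its right.
- flat_bar: The packing strip: dark flat steel bar, 118 long (its x), 48 wide (its y), 8.5 mm thick, 0.2 to 0.33 kg. Origin: centre of its underside, z up. Both ends are alike. The gripped end may overhang the anvil's left edge: e.g. long side along the stand's y, centre 42 mm to the left (+y) of the rod's axis, gripped 29 mm from its middle.
- stop_rod: Vertical steel stop rod, 14 mm thick, foot 20 mm across, grooved knob on top 26 across, 24 high. Origin: centre of the foot's underside; starts 42 to 60 mm above the anvil. Slides only up and down, stays where left: 2.5 N pushes it down, 6.5 N pulls it up. Once the foot touches the strip, the force passes 10 N within a fraction of a mm. Over 10 N on the strip is pressing hard.
- knob_top (a point): Centre of the top face of the stop rod's knob, 160 mm above the foot's underside; flat, 23 mm across.
- clamp_lever (a joint): Angle of the dark steel clamp lever, rad; grows as it swings down and tightens. At 0 the arm points 1.2 above level to the stand's right (-y), at 1.2 it is level; starts at 0.1 to 0.35. Turning takes about 4.5 N at the ball until the clamp bites, anywhere in 0.5 to 1.2, differing each time; then the force rises steeply. Firm from 8 N while turning, best 10 to 11, forced over 13. Friction holds it.
- lever_hub (a point): The lever's pivot: on its axis (parallel to the stand's x), at the back of its hub, 140 mm above the bench, 40 mm in front (stand -x) of the rod's axis. The arm is 12 mm thick and 90 mm long from the pivot to the ball; it lies 9 mm (at the hub) to 16 mm (at the ball) in front of this point.
- lever_ball (a point): Centre of the black ball, 20 mm across, at the end of the clamp lever.
- caliper: Bystander, to be left alone: steel vernier caliper, 64 x 205 x 10 mm, lying to the right of the stand. Origin: centre of its underside.
- disc_stack_a: Bystander, to be left alone: round stack of pressed mesh discs, 102 mm across, 19 mm high, behind the stand. Origin: centre of its underside.
- bush_1: Bystander, to be left alone: turned steel ring, 34 mm across, 13 mm high, left of the stand. Origin: centre of its underside.
- bush_4: Bystander, to be left alone: turned steel ring, 28 mm across, 16 mm high, left of the stand. Origin: centre of its underside.
- hex_key: Bystander, to be left alone: black hexagon key, 31 x 93 x 6 mm, at the right front. Origin: centre of its underside.
- clamp_screw: The clamp screw inside the head, driven by the lever, out of sight. When tight, its pad presses on the rod and friction holds the rod. Origin: on the lever's axis, about 34 mm in front of the rod's axis.

How it is judged (in metres and radians):
On the way, in this order (a step that is already met when the one before it is completed fails the run):
1. the strip lies flat on the anvil with the rod's foot over it, let go (z of flat_bar in the frame of stand between 0.0275 and 0.0325 m and angle between flat_bar's own z axis and vertical below 0.03 rad and x of stop_rod in the frame of flat_bar between -0.049 and 0.049 m and y of stop_rod in the frame of flat_bar between -0.015 and 0.015 m and contact force between the fingers and flat_bar below 0.2 N), for 0.2 s.
2. the rod's foot touches the strip while the clamp is still loose (all of step 1 and contact force between stop_rod and flat_bar above 0.5 N and contact force between clamp_screw and stop_rod below 10 N), for 0.2 s.
3. the clamp is firmly tight and the foot still touches the strip (z of flat_bar in the frame of stand between 0.0275 and 0.0325 m and angle between flat_bar's own z axis and vertical below 0.03 rad and x of stop_rod in the frame of flat_bar between -0.049 and 0.049 m and y of stop_rod in the frame of flat_bar between -0.015 and 0.015 m and contact force between stop_rod and flat_bar above 0.5 N and contact force between clamp_screw and stop_rod above 28 N), for 0.2 s.
At the end, for the whole second after the job is handed in: The strip lies at rest, flat on the anvil (height within 2.5 mm, tilt under 0.03 rad), the whole foot over it; the foot touches it (more than 0.5 N); the clamp screw presses on the rod with more than 28 N (about 8 N while turning it, at the lever's ball) (all of step 3 and linear speed of flat_bar below 0.01 m/s).
It fails at once if the stop rod presses hard on the strip (more than 10 N) (contact force between stop_rod and flat_bar above 10 N).
It fails at once if the clamp is forced (more than 90 N on the rod, over 13 N at the ball) (contact force between clamp_screw and stop_rod above 90 N).
It fails at once if a bystander is shifted by more than 3 cm (distance of any of caliper, disc_stack_a, bush_1, bush_4, hex_key from where it was at the start of the episode above 0.03 m).
It also fails if it takes over 72 s, if anything falls off the work surface, if the arm or the gripper's body presses on something with over 40 N, if the wrist force passes 120 N, or if a joint passes its speed limit or range.

## Robot

A 6-joint arm with a two-finger parallel gripper is mounted at the origin on a cart in front of the work surface, level with it; the furniture and walls round the work are solid. World frame = base frame: x ahead of the robot, y to its left, z up, the work surface at z = 0. Lengths are in mm, angles in degrees, forces in N, time in s.
With the tool pointing down it reaches from about 350 to 850 mm from the base axis. Payload 8.1 kg.
Tool frame: the origin (TCP) lies between the finger pads; the fingertips stand 22 mm ahead of it and the grasp point (between the pads) lies 3 mm ahead of it; z points along the fingers, y is the line along which they close (so a half turn about z gives the same grasp; the last joint's range is limited). The gripper opens to 85 mm and grips with 20 to 120 N. Pads are 22 mm wide; open, the fingers measure 114 mm over their backs; the gripper's body (76 mm by 85 mm) begins 54 mm behind the grasp point. The pads swing forward as they close: fully open they stand 13 mm farther back than shut.
Start: joints at [-72.789, 7.471, 85.268, -0, 87.261, -4.893], TCP at [225.8, -555.895, 253.292] pointing down, gripper open.
Joint ranges: [-169.43, 169.43], [-51.17, 129.36], [1.28, 143.12], [-76.62, 256.62], [0, 156.53], [-152.29, 152.29]. Speed limits (degrees/s): [136.94, 136.94, 159.86, 180, 180, 180].

## Interface

Orientations are given as [roll, pitch, yaw] about the fixed x, y, z axes, in that order (R = Rz(yaw) Ry(pitch) Rx(roll)).
In Python, from bench import r, vision gives the robot as it stands.
- The arm moves only by the tool step_arm, never from a script. Its argument "targets" is a list that holds one entry, the list of rows, each a list of 6 numbers: the shift along the world's x, y, z in mm, then the turn, a rotation vector about the world's x, y, z in rad. In form: [[[x, y, z, rx, ry, rz], ...]]. A call has 1 to 12 rows; each row is the pose to reach, as a shift and turn from the pose commanded when the call began; what a row does not reach only later rows make up. A row lasts 1/12 s, in which the tool goes at most 41.7 mm and 7.16 degrees, less where a joint would pass 70% of its speed; a pose out of reach is approached as far as the arm can. A call with a gripper value outside its range is refused whole. "fingers" is the gripper's target within -1 to 1 (shut at 1, half-way at 0, fully open at -1), set as the call begins (left out, the last holds). The fingers move at their own pace and stop on an object; "newtons" is the grip in N (left out, the last holds). Time passes only in rows, so rows that repeat a pose let the fingers close. It gives the time, the measured TCP pose, the force, the opening and the grip force at its end, in the units of the state.
- r.sense(): the state, without advancing time (a new reading comes with each control period).
- vision.snapshot(name): name is "scene" or "top" or "wrist"; returns a dict with "img" (420x560x3 uint8, blue, green, red), "mtx" (3x3 intrinsics, pixels), "eye" and "attitude" of the camera in the world. Camera axes: x right, y up, looking along -z (the intrinsics and any distortion apply to the point x, -y, -z); pixel columns grow to the right and rows downward; lengths in mm; the calibration is good to about 2 mm. A picture is of the moment at which its call begins. There is no depth.
- r.hand_in(): hands the job in; it is judged then, once.
The state is a dict: "time": time; "joint_pos": joint angles; "qd": joint speeds; "joint_efforts": joint torques, N m; "tool_pos": TCP position; "tcp_rot": TCP orientation; "ft_force": force on the tool from outside, world axes, zero at the start; "wrist_torque": the same for the moment, N m; "finger_gap": finger opening in mm; "grip_force": force on a finger pad.
Only numpy, scipy, OpenCV 4.12 (cv2) and the standard library are available. Lean on these libraries where they do the work, as an engineer would, in place of code of your own. Each camera call takes 0.05 s, during which the arm holds its last target. There are 200 camera calls.

## Working session

There is one attempt and no reset: what is moved stays moved. The work goes in short steps, Python scripts to look and compute and a tool call to move; the robot and the scene stay as the last step left them, time stands still between calls to the robot, and variables do not carry over. Pictures are saved under pics/ and viewed, at most 11 in all, crops included, and the job is handed in when it is done.

Besides the shell and the picture viewer there is one more tool, called after "Call:" as name([rows], argument=value, ...), one row to a line, values as JSON. step_arm: Moves the arm, as the interface text tells. Its arguments: {"type":"object","properties":{"targets":{"type":"array"},"fingers":{"type":"number"},"newtons":{"type":"number"}},"required":["targets"]}

```bash
ls; mkdir -p pics; cat > h.py <<'E'
import numpy as np, cv2
from bench import r, vision
from scipy.spatial.transform import Rotation as R
def att(a):
    a=np.array(a,float)
    return a if a.shape==(3,3) else R.from_euler('xyz',a,degrees=True).as_matrix()
def ray(s,u,v):
    m=np.array(s['mtx']);d=np.array([(u-m[0,2])/m[0,0],-(v-m[1,2])/m[1,1],-1.])
    return np.array(s['eye'],float),att(s['attitude'])@d
def onz(s,u,v,z):
    e,d=ray(s,u,v);return e+d*(z-e[2])/d[2]
def proj(s,p):
    c=att(s['attitude']).T@(np.array(p,float)-np.array(s['eye'],float));m=np.array(s['mtx'])
    return m[0,0]*c[0]/-c[2]+m[0,2], m[1,1]*c[1]/c[2]+m[1,2]
def tri(a,pa,b,pb):
    e1,d1=ray(a,*pa);e2,d2=ray(b,*pb);A=np.stack([d1,-d2],1);t=np.linalg.lstsq(A,e2-e1,rcond=None)[0]
    p,q=e1+d1*t[0],e2+d2*t[1];return (p+q)/2,np.linalg.norm(p-q)
E
python3 - <<'E'
from h import *
import pickle
for n in ('scene','top'):
    s=vision.snapshot(n);pickle.dump(s,open(n+'.pkl','wb'));cv2.imwrite(f'pics/{n}1.png',cv2.resize(s['img'],(800,600),interpolation=cv2.INTER_CUBIC))
    print(n,{k:v for k,v in s.items() if k!='img'})
print(r.sense())
E
```

```text
pics
scene {'mtx': array([[508.6503358 ,   0.        , 278.86546328],
       [  0.        , 508.6503358 , 212.61132204],
       [  0.        ,   0.        ,   1.        ]]), 'eye': array([ 196.12771591,  785.85900729, 1118.71922359]), 'attitude': array([  42.25211525,   -0.45484254, -151.74490418])}
top {'mtx': array([[453.15964043,   0.        , 282.43021952],
       [  0.        , 453.15964043, 210.77338697],
       [  0.        ,   0.        ,   1.        ]]), 'eye': array([ 432.43833252,    6.0000882 , 1168.19353336]), 'attitude': array([ 10.33482421,   0.69105241, -91.01606561])}
{'time': 0.1, 'joint_pos': array([-7.27891809e+01,  7.51251081e+00,  8.53228644e+01,  2.22079896e-03,
        8.72628377e+01, -4.89424723e+00]), 'qd': array([ 0.03617781, -0.16261627, -0.23312458,  0.08255578,  0.09576611,
        0.08422565]), 'joint_efforts': array([ 1.56192738e-03, -5.70953679e+01, -5.01941550e+01, -1.06516322e-04,
        8.19655659e-03, -5.39613939e-05]), 'tool_pos': array([ 225.66751501, -555.44388037,  252.33295852]), 'tcp_rot': array([-1.79902334e+02, -1.05892155e-02,  2.21049494e+01]), 'ft_force': array([ 0.16438972, -0.03495574,  1.30594558]), 'wrist_torque': array([ 0.01638966, -0.01751274,  0.00973578]), 'grip_force': 0.0, 'finger_gap': 85.61807238496257}
```

View pics/scene1.png

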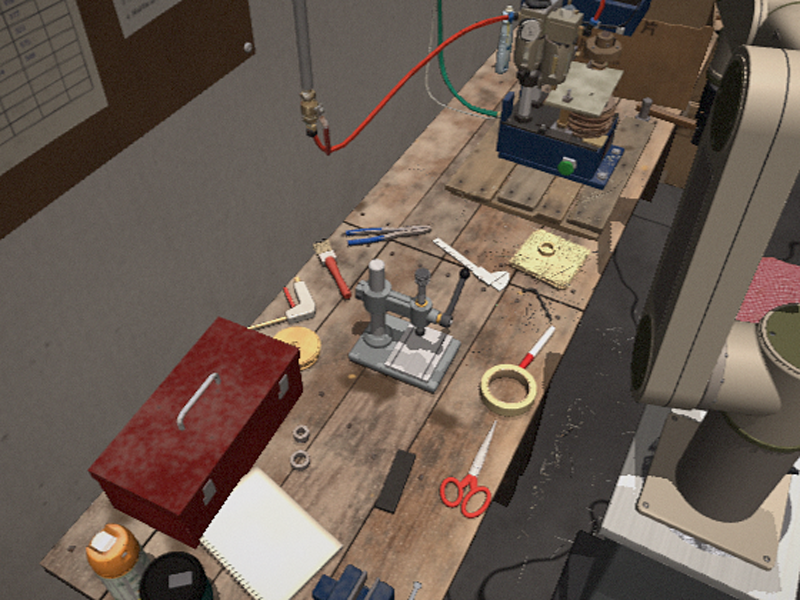

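View pics/top1.png

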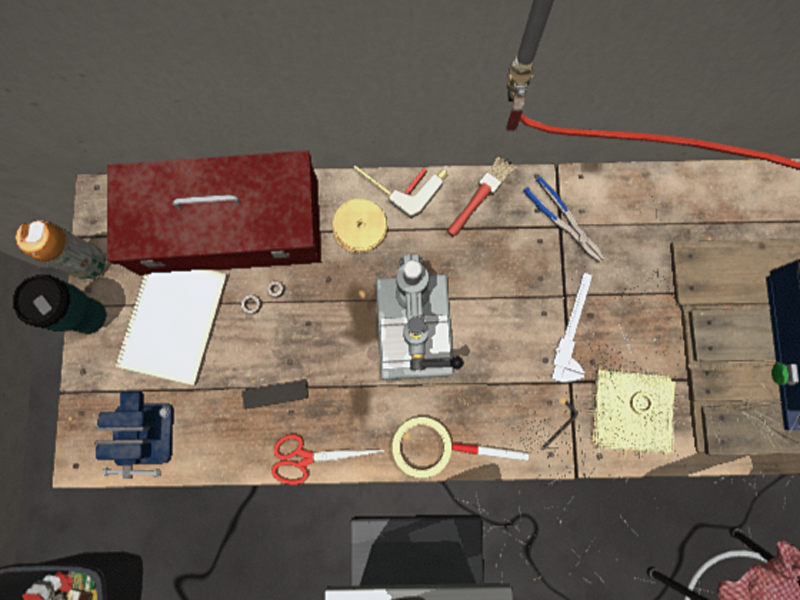

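The scene picture shows the stand at about (415,330), lever ball (463,272) and strip (395,480). In the top picture, the strip is at (275,393), the knob at (416,328) and the ball at (456,363). I'll enlarge crops to get precise points.

```bash
python3 - <<'E'
from h import *
import pickle
t=pickle.load(open('top.pkl','rb'))['img'];s=pickle.load(open('scene.pkl','rb'))['img']
cv2.imwrite('pics/t2.png',cv2.resize(t[170:290,165:325],None,fx=5,fy=5,interpolation=cv2.INTER_CUBIC))
cv2.imwrite('pics/s2.png',cv2.resize(s[170:290,225:385],None,fx=5,fy=5,interpolation=cv2.INTER_CUBIC))
E
```

```text
(no output)
```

View pics/t2.png

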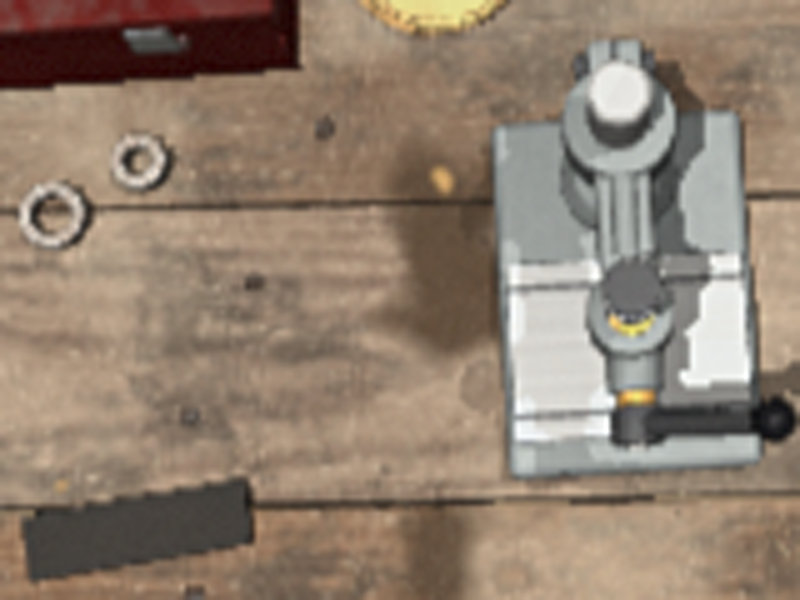

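View pics/s2.png

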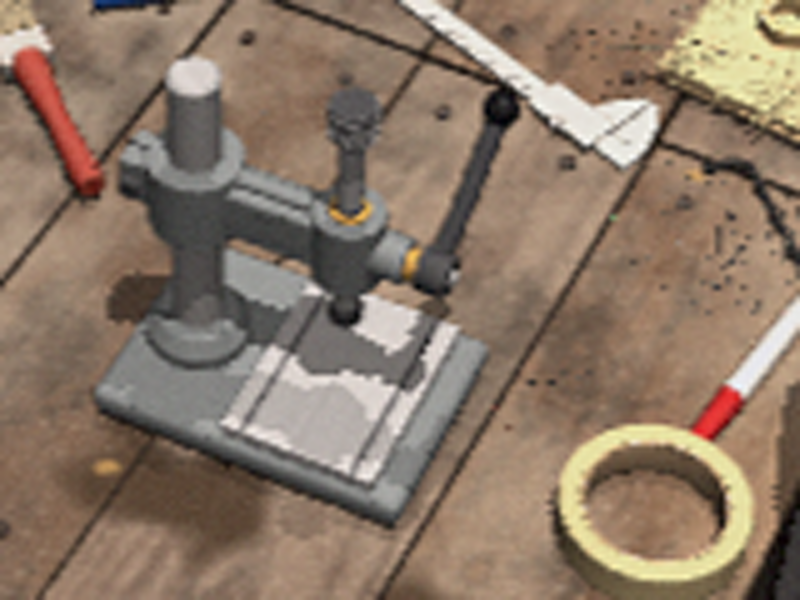

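The t2 crop shows strip corners (22,517), (247,478), (255,543), (33,580), the knob at (636,283) and the ball at (776,419). The s2 crop shows anvil corners (222,425), (372,485), (460,325), (312,285), the knob at (355,105) and the ball at (502,107).

```bash
cat > fit.py <<'E'
from h import *
import pickle
from scipy.optimize import least_squares
t=pickle.load(open('top.pkl','rb'));s=pickle.load(open('scene.pkl','rb'))
T=lambda u,v:((u+.5)/5-.5+165,(v+.5)/5-.5+170)
S=lambda u,v:((u+.5)/5-.5+225,(v+.5)/5-.5+170)
kn,e=tri(t,T(636,283),s,S(355,105));print('knob',kn,e)
ball,e2=tri(t,T(776,419),s,S(502,107));print('ball',ball,e2)
st=[onz(t,*T(*p),8.5) for p in [(22,517),(247,478),(255,543),(33,580)]]
st=np.array(st);print('strip c',st.mean(0),'sides',[np.linalg.norm(st[i]-st[(i+1)%4]) for i in range(4)])
d=(st[0]+st[3]-st[1]-st[2])/2;print('yaw long',np.degrees(np.arctan2(d[1],d[0])))
A=[(-45,60,30),(45,60,30),(-45,-60,30),(45,-60,30)]
obs=[(t,T(518,440),A[0]),(t,T(510,262),A[1]),(t,T(747,254),A[3]),(s,S(372,485),A[0]),(s,S(222,425),A[1]),(s,S(460,325),A[2])]
def P(q,p):
    c,n=np.cos(q[2]),np.sin(q[2]);return [q[0]+c*p[0]-n*p[1],q[1]+n*p[0]+c*p[1],p[2]]
def f(q):
    o=[]
    for cam,px,p in obs: o+=list(np.array(proj(cam,P(q,p)))-px)
    for cam,px in((t,T(636,283)),(s,S(355,105))): o+=list(np.array(proj(cam,P(q,(0,0,q[3]))))-px)
    for cam,px in((t,T(776,419)),(s,S(502,107))): o+=list(np.array(proj(cam,P(q,(-56,-90*np.cos(1.2-q[4]),140+90*np.sin(1.2-q[4])))))-px)
    return o
q=least_squares(f,[kn[0],kn[1],0,250,.2],x_scale=[10,10,.1,10,.1],loss='soft_l1');print('stand',q.x,np.degrees(q.x[2]));print(np.round(f(q.x),1))
E
python3 fit.py
```

```text
knob [568.1956879   -4.96259195 238.44779548] 2.2695941789716656
ball [513.50127326 -62.84900299 212.08724396] 1.3550157572501755
strip c [481.56612856 247.81350978   8.5       ] sides [np.float64(115.91227329774121), np.float64(33.185848142800985), np.float64(113.69058013718), np.float64(32.41980453971395)]
yaw long 98.5538298908607
stand [ 5.67701166e+02 -4.84594160e+00  3.60853301e-02  2.38940914e+02
  3.03619410e-01] 2.0675371179457027
[ 0.1  0.4  0.   0.6 -0.2 -0.4 -0.3 -0.5 -0.7 -0.6  0.1  0.2  0.1  0.7
 -0.3 -0.2  0.1  0.3 -0.4  0.4]
```

Call:
step_arm([
  [[11, 36, 10, 0, 0, 0.056], [22, 72, 20, 0, 0, 0.111], [33, 108, 30, 0, 0, 0.167], [43, 143, 40, 0, 0, 0.222], [54, 179, 50, 0, 0, 0.278], [65, 215, 60, 0, 0, 0.333], [76, 251, 70, 0, 0, 0.389], [87, 287, 80, 0, 0, 0.444], [98, 322, 90, 0, 0, 0.5], [108, 358, 100, 0, 0, 0.556], [119, 394, 100, 0, 0, 0.611], [130, 430, 100, 0, 0, 0.667]],
], fingers=-1)

```text
time: 1.1
tool_pos: [355.9, -124.3, 353.9]
tcp_rot: [179.9, -0.0, 60.4]
ft_force: [1.4, -0.1, 0.1]
finger_gap: 85.5
grip_force: 0.0
```

Call:
step_arm([
  [[11, 34, 0, 0, 0, 0.056], [21, 68, 0, 0, 0, 0.111], [31, 102, 0, 0, 0, 0.167], [41, 136, 0, 0, 0, 0.222], [51, 170, 0, 0, 0, 0.278], [61, 204, 0, 0, 0, 0.333], [71, 237, -10, 0, 0, 0.389], [81, 270, -25, 0, 0, 0.444], [91, 303, -40, 0, 0, 0.5], [101, 336, -60, 0, 0, 0.556], [111, 369, -80, 0, 0, 0.611], [121, 402, -100, 0, 0, 0.667]],
])

```text
time: 2.1
tool_pos: [476.7, 277.9, 251.9]
tcp_rot: [-180.0, 0.0, 98.7]
ft_force: [0.5, -0.6, 0.9]
finger_gap: 85.4
grip_force: 0.0
```

```bash
python3 - <<'E'
from h import *
import pickle
s=vision.snapshot('wrist');pickle.dump(s,open('w1.pkl','wb'));cv2.imwrite('pics/w1.png',s['img'])
q=r.sense();print(q['time'],q['tool_pos'],q['tcp_rot'],q['ft_force'],s['eye'],s['attitude'],s['mtx'])
E
```

```text
2.15 [475.42261756 281.7173831  245.24952255] [-1.79552866e+02 -3.84555607e-02  9.90610104e+01] [-5.13217839  0.01534844 -4.33484787] [466.08861714 346.71324061 372.00723053] [-15.7155849   -0.07434634   8.6946212 ] [[355.31461963   0.         290.90250861]
 [  0.         355.31461963 199.91746235]
 [  0.           0.           1.        ]]
```

View pics/w1.png

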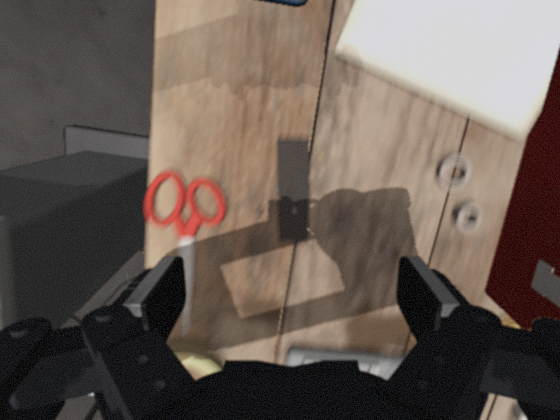

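The wrist view, slightly motion-blurred, shows the strip at about (278–310, 140–240), aligned with the image. I'll let the arm settle and look closer.

Call:
step_arm([
  [[0, 0, -20, 0, 0, 0], [0, 0, -50, 0, 0, 0], [0, 0, -80, 0, 0, 0], [0, 0, -100, 0, 0, 0], [0, 0, -100, 0, 0, 0], [0, 0, -100, 0, 0, 0], [0, 0, -100, 0, 0, 0]],
])

```text
time: 2.73
tool_pos: [477.5, 276.3, 154.8]
tcp_rot: [179.9, -0.0, 98.5]
ft_force: [0.1, -0.1, 0.2]
finger_gap: 85.6
grip_force: 0.0
```

```bash
python3 - <<'E'
from h import *
import pickle
s=vision.snapshot('wrist');pickle.dump(s,open('w2.pkl','wb'));cv2.imwrite('pics/w2.png',cv2.resize(s['img'][60:330,180:450],None,fx=2.2,fy=2.2,interpolation=cv2.INTER_CUBIC))
q=r.sense();print(q['time'],q['tool_pos'],q['tcp_rot'],q['ft_force'],s['eye'],s['attitude'])
E
```

```text
2.7833 [477.96828241 276.58493388 155.51133415] [ 1.79831349e+02 -4.97561589e-02  9.85344266e+01] [0.20491268 0.36934664 0.54510662] [466.89415658 345.0997843  274.89169518] [-15.6818459   -0.17359617   8.51357658]
```

View pics/w2.png

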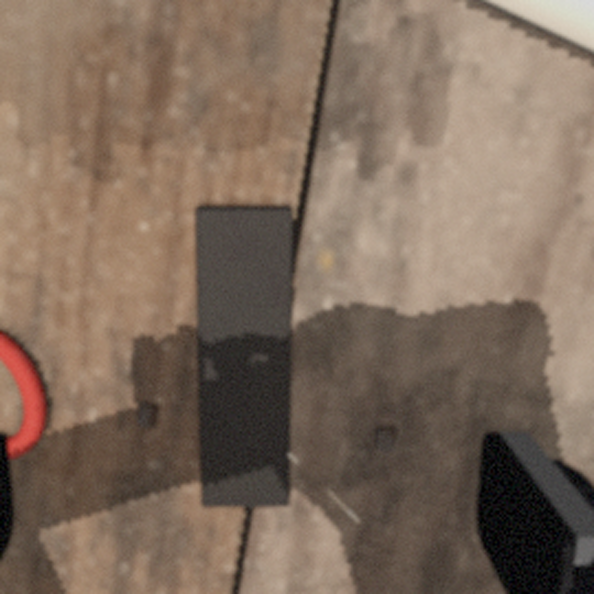

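Strip corners in w2 (scaled 2.2 from offset 180,60): (197,207), (292,207), (290,506), (202,504).

```bash
python3 - <<'E'
from h import *
import pickle
s=pickle.load(open('w2.pkl','rb'))
for z in (8.5,48):
    st=np.array([onz(s,u/2.2+180,v/2.2+60,z) for u,v in [(197,207),(292,207),(290,506),(202,504)]])
    print(z,np.round(st,1).tolist(),st.mean(0),[round(np.linalg.norm(st[i]-st[(i+1)%4]),1) for i in range(4)])
    d=(st[0]+st[1]-st[2]-st[3])/2;print(np.degrees(np.arctan2(d[1],d[0])))
E
```

```text
8.5 [[457.6, 304.3, 8.5], [489.7, 309.1, 8.5], [507.7, 196.2, 8.5], [474.4, 192.2, 8.5]] [482.36444467 250.43330644   8.5       ] [np.float64(32.5), np.float64(114.2), np.float64(33.5), np.float64(113.3)]
98.81485135108392
48 [[459.0, 310.3, 48.0], [486.3, 314.4, 48.0], [501.7, 218.3, 48.0], [473.3, 214.9, 48.0]] [480.07054291 264.47025257  48.        ] [np.float64(27.6), np.float64(97.3), np.float64(28.6), np.float64(96.5)]
98.81485135108393
```

```bash
python3 - <<'E'
from h import *
import pickle
s=pickle.load(open('scene.pkl','rb'))
q=np.array([proj(s,p) for p in [[457.6,304.3,8.5],[489.7,309.1,8.5],[507.7,196.2,8.5],[474.4,192.2,8.5]]]);print(q.round(1).tolist())
g=s['img'].max(2);x0,y0,x1,y1=240,290,310,380
m=((g<75)*255).astype(np.uint8)[y0:y1,x0:x1]
n,l,st,c=cv2.connectedComponentsWithStats(m);k=1+st[1:,4].argmax();print(st[k],c[k]+[x0,y0])
ct=max(cv2.findContours((l==k).astype(np.uint8),0,1)[0],key=cv2.contourArea);print((cv2.approxPolyDP(ct,3,True)[:,0]+[x0,y0]).tolist(),cv2.minAreaRect(ct))
E
```

```text
[[274.1, 358.3], [261.1, 353.9], [277.2, 313.9], [289.8, 318.2]]
[  6  25  45  65 649] [275.3220339 338.596302 ]
[[290, 318], [278, 316], [266, 347], [246, 379], [261, 355], [275, 359]] ((30.405277252197266, 59.49285125732422), (16.80668830871582, 74.7239990234375), 26.939525604248047)
```

Call:
step_arm([
  [[0, 1, -30, 0, 0, 0.003], [0, 1, -60, 0, 0, 0.003], [0, 1, -90, 0, 0, 0.003], [0, 1, -110, 0, 0, 0.003], [0, 1, -120, 0, 0, 0.003], [0, 1, -125, 0, 0, 0.003], [0, 1, -128, 0, 0, 0.003], [0, 1, -128, 0, 0, 0.003], [0, 1, -128, 0, 0, 0.003]],
])

```text
time: 3.53
tool_pos: [478.2, 277.7, 27.1]
tcp_rot: [179.8, -0.0, 98.7]
ft_force: [0.3, 0.4, 0.5]
finger_gap: 85.3
grip_force: 0.0
```

Call:
step_arm([
  [[0, 0, 0, 0, 0, 0], [0, 0, 0, 0, 0, 0], [0, 0, 0, 0, 0, 0], [0, 0, 0, 0, 0, 0], [0, 0, 0, 0, 0, 0], [0, 0, 0, 0, 0, 0], [0, 0, 0, 0, 0, 0], [0, 0, 0, 0, 0, 0]],
], fingers=1, newtons=60)

```text
time: 4.2
tool_pos: [477.3, 277.3, 26.0]
tcp_rot: [179.9, -0.0, 98.7]
ft_force: [-0.4, -1.1, 5.7]
finger_gap: 31.5
grip_force: 59.1
```

Call:
step_arm([
  [[0, 0, 10, 0, 0, 0], [0, 0, 30, 0, 0, 0], [10, -12, 45, 0, 0, -0.02], [25, -30, 50, 0, 0, -0.04], [40, -50, 50, 0, 0, -0.06], [55, -70, 50, 0, 0, -0.08], [70, -86, 50, 0, 0, -0.1], [80, -96, 48, 0, 0, -0.115], [84, -101, 45, 0, 0, -0.115], [84, -101, 45, 0, 0, -0.115], [84, -101, 45, 0, 0, -0.115]],
])

```text
time: 5.12
tool_pos: [559.8, 176.4, 69.5]
tcp_rot: [-179.9, -0.0, 92.1]
ft_force: [0.2, -0.0, -2.5]
finger_gap: 31.4
grip_force: 59.9
```

Call:
step_arm([
  [[0, -6, 0, 0, 0, 0], [1, -18, 0, 0, 0, 0], [1, -32, 0, 0, 0, 0], [2, -48, 0, 0, 0, 0], [2, -64, 0, 0, 0, 0], [3, -78, 0, 0, 0, 0], [3, -90, 0, 0, 0, 0], [4, -99, 0, 0, 0, 0], [4, -106, 0, 0, 0, 0], [4, -110, 0, 0, 0, 0], [4, -110, 0, 0, 0, 0], [4, -110, 0, 0, 0, 0]],
])

```text
time: 6.12
tool_pos: [564.8, 66.3, 70.3]
tcp_rot: [-180.0, -0.0, 92.1]
ft_force: [-0.4, 0.3, -2.0]
finger_gap: 31.4
grip_force: 59.9
```

```bash
python3 - <<'E'
from h import *
import pickle
s=vision.snapshot('scene');pickle.dump(s,open('s3.pkl','wb'));q=r.sense();print(q['time'],q['tool_pos'],q['tcp_rot'],q['ft_force'],q['finger_gap'])
t=vision.snapshot('top');pickle.dump(t,open('t3.pkl','wb'))
a=cv2.resize(s['img'][190:290,240:340],None,fx=4,fy=4,interpolation=cv2.INTER_CUBIC);b=cv2.resize(t['img'][190:290,240:340],None,fx=4,fy=4,interpolation=cv2.INTER_CUBIC)
cv2.imwrite('pics/p3.png',np.hstack([a,b]))
E
```

```text
6.1667 [564.77572591  66.50565187  70.26123763] [-1.79995705e+02 -1.57087138e-02  9.21314207e+01] [-0.94686495  0.68575822 -2.8004397 ] 31.197009983542475
```

View pics/p3.png

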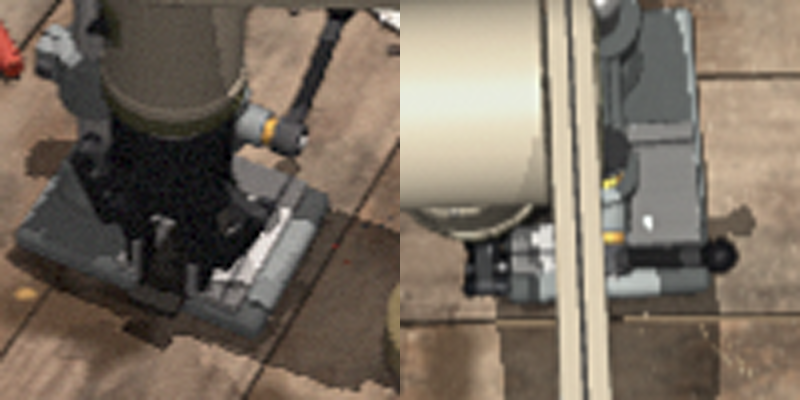

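The gripper hides the strip, but it sits over the anvil's left half as planned with no abnormal force. Lowering it now.

Call:
step_arm([
  [[0, 0, -4, 0, 0, 0], [0, 0, -8, 0, 0, 0], [0, 0, -11, 0, 0, 0], [0, 0, -13, 0, 0, 0], [0, 0, -14, 0, 0, 0], [0, 0, -14.5, 0, 0, 0], [0, 0, -15, 0, 0, 0], [0, 0, -15, 0, 0, 0], [0, 0, -15, 0, 0, 0]],
])

```text
time: 6.97
tool_pos: [565.1, 66.2, 56.1]
tcp_rot: [180.0, -0.0, 92.1]
ft_force: [-3.3, 1.2, 4.9]
finger_gap: 31.1
grip_force: 60.8
```

Call:
step_arm([
  [[0, 0, 0, 0, 0, 0], [0, 0, 0, 0, 0, 0], [0, 0, 0, 0, 0, 0], [0, 0, 0, 0, 0, 0], [0, 0, 0, 0, 0, 0], [0, 0, 0, 0, 0, 0]],
], fingers=-0.6)

```text
time: 7.47
tool_pos: [564.8, 66.1, 55.3]
tcp_rot: [180.0, 0.0, 92.1]
ft_force: [0.8, 0.3, -0.2]
finger_gap: 68.4
grip_force: 0.0
```

Call:
step_arm([
  [[0, 0, 4, 0, 0, 0], [0, 3, 15, 0, 0, 0], [0, 15, 40, 0, 0, 0], [0, 30, 75, 0, 0, 0], [-20, 55, 105, 0, 0, 0], [-45, 75, 135, 0, 0, 0], [-75, 90, 165, 0, 0, 0], [-105, 100, 195, 0, 0, 0], [-135, 105, 220, 0, 0, 0], [-160, 105, 240, 0, 0, 0], [-160, 105, 240, 0, 0, 0], [-160, 105, 240, 0, 0, 0]],
])

```text
time: 8.47
tool_pos: [404.9, 171.9, 299.0]
tcp_rot: [179.6, -0.1, 92.2]
ft_force: [0.6, 0.6, -0.1]
finger_gap: 68.4
grip_force: 0.0
```

```bash
python3 - <<'E'
from h import *
import pickle
s=vision.snapshot('scene');pickle.dump(s,open('s4.pkl','wb'));q=r.sense();print(q['time'],q['tool_pos'],q['joint_pos'],q['ft_force'],q['finger_gap'])
t=vision.snapshot('top');pickle.dump(t,open('t4.pkl','wb'))
a=cv2.resize(s['img'][180:290,240:340],None,fx=4,fy=5,interpolation=cv2.INTER_CUBIC);b=cv2.resize(t['img'][180:290,240:340],None,fx=4,fy=5,interpolation=cv2.INTER_CUBIC)
cv2.imwrite('pics/p4.png',np.hstack([a,b]))
E
```

```text
8.5167 [405.01128774 171.47838841 296.99786111] [ 1.62681455e+01 -1.90760799e+01  1.05517853e+02 -7.44192700e-03
  9.33399181e+01  1.41009748e+01] [ 1.35612363 -1.2026717  -0.4068147 ] 68.74551881093154
```

View pics/p4.png

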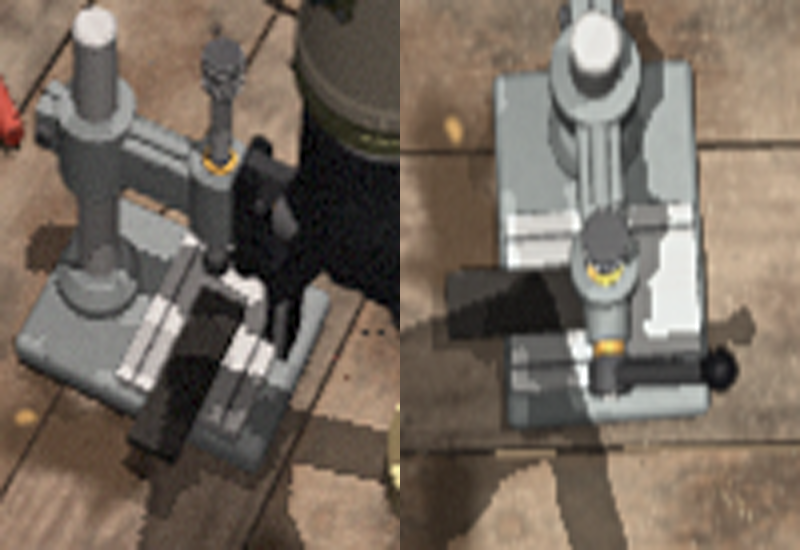

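The strip lies across the anvil under the rod, its outer end overhanging on the left and centred fore and aft (top view centre row ≈304 vs anvil mid ≈301). Next I shut the fingers and move above the knob.

Call:
step_arm([
  [[14, -15, 0, 0, 0, 0], [28, -30, 0, 0, 0, 0], [45, -48, 0, 0, 0, 0], [63, -68, 0, 0, 0, 0], [82, -88, 0, 0, 0, 0], [100, -108, 0, 0, 0, 0], [118, -127, 0, 0, 0, 0], [134, -145, 0, 0, 0, 0], [148, -160, 0, 0, 0, 0], [158, -170, 0, 0, 0, 0], [163, -176, 0, 0, 0, 0], [163, -176, 0, 0, 0, 0]],
], fingers=1, newtons=20)

```text
time: 9.57
tool_pos: [568.1, -6.5, 293.0]
tcp_rot: [-179.8, -0.0, 92.0]
ft_force: [-0.4, -0.5, -0.7]
finger_gap: 0.2
grip_force: 0.0
```

Call:
step_arm([
  [[0, 0, -3, 0, 0, 0], [0, 0, -8, 0, 0, 0], [0, 0, -14, 0, 0, 0], [0, 0, -19, 0, 0, 0], [0, 0, -23, 0, 0, 0], [0, 0, -25, 0, 0, 0], [0, 0, -25, 0, 0, 0], [0, 0, -25, 0, 0, 0]],
])

```text
time: 10.23
tool_pos: [567.7, -4.8, 270.3]
tcp_rot: [-180.0, 0.0, 92.1]
ft_force: [0.1, -0.2, 0.4]
finger_gap: 0.2
grip_force: 0.0
```

```bash
python3 - <<'E'
from h import *
import pickle
q=r.sense();print(q['time'],q['tool_pos'],q['tcp_rot'],q['ft_force'],q['finger_gap'])
t0=pickle.load(open('t4.pkl','rb'));print('strip end',onz(t0,447/4+240,304/5+180,38.5))
c,n=np.cos(.0361),np.sin(.0361);print('expected',567.7-n*101,-4.85+c*101)
s=vision.snapshot('scene');a=cv2.resize(s['img'][160:270,240:340],None,fx=4,fy=5,interpolation=cv2.INTER_CUBIC)
t=vision.snapshot('top');b=cv2.resize(t['img'][170:280,240:340],None,fx=4,fy=5,interpolation=cv2.INTER_CUBIC)
cv2.imwrite('pics/p5.png',np.hstack([a,b]))
E
```

```text
10.2333 [567.70036536  -4.75747711 270.30904467] [-1.79997729e+02  1.99125067e-04  9.21316262e+01] [ 0.14478668 -0.21384487  0.43145075] 0.2252273666347948
strip end [ 558.94634914 -155.90859711   38.5       ]
expected 564.0546918873954 96.08419504193898
```

View pics/p5.png

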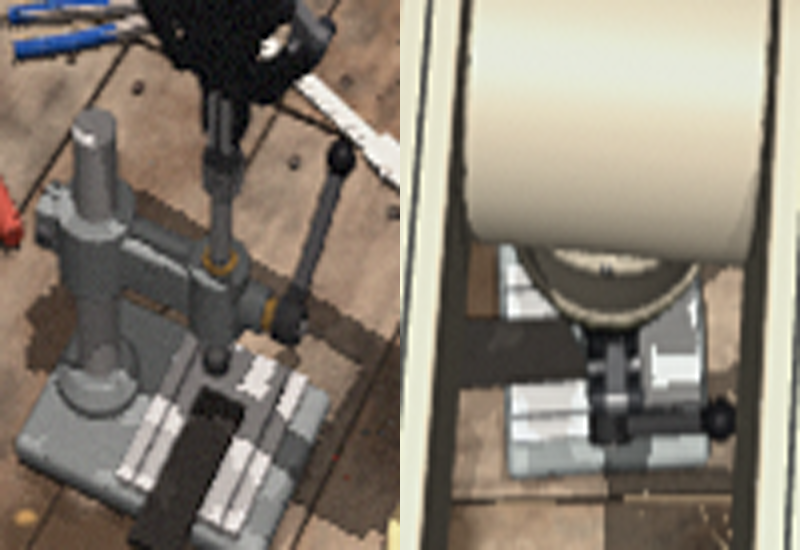

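Fingers are centred above the knob, and the strip's end position agrees with what I expected (recomputed y≈96). Now pushing the rod down.

Call:
step_arm([
  [[0, 0, -2, 0, 0, 0], [0, 0, -4, 0, 0, 0], [0, 0, -6, 0, 0, 0], [0, 0, -8, 0, 0, 0], [0, 0, -9.5, 0, 0, 0], [0, 0, -11, 0, 0, 0], [0, 0, -12.5, 0, 0, 0], [0, 0, -14, 0, 0, 0], [0, 0, -15.5, 0, 0, 0], [0, 0, -17, 0, 0, 0], [0, 0, -18.5, 0, 0, 0], [0, 0, -20, 0, 0, 0]],
])

```text
time: 11.33
tool_pos: [567.8, -4.9, 250.2]
tcp_rot: [180.0, 0.0, 92.1]
ft_force: [-0.5, -0.2, 2.8]
finger_gap: 0.0
grip_force: 1.3
```

Call:
step_arm([
  [[0, 0, -2, 0, 0, 0], [0, 0, -4, 0, 0, 0], [0, 0, -6, 0, 0, 0], [0, 0, -8, 0, 0, 0], [0, 0, -10, 0, 0, 0], [0, 0, -12, 0, 0, 0], [0, 0, -14, 0, 0, 0], [0, 0, -16, 0, 0, 0], [0, 0, -17.5, 0, 0, 0], [0, 0, -19, 0, 0, 0], [0, 0, -20, 0, 0, 0], [0, 0, -20, 0, 0, 0]],
])

```text
time: 12.33
tool_pos: [567.8, -4.9, 229.9]
tcp_rot: [-180.0, -0.0, 92.1]
ft_force: [0.8, 0.2, 0.3]
finger_gap: -0.1
grip_force: 0.2
```

Call:
step_arm([
  [[0, 0, -0.5, 0, 0, 0], [0, 0, -1, 0, 0, 0], [0, 0, -1.5, 0, 0, 0], [0, 0, -2, 0, 0, 0], [0, 0, -2.5, 0, 0, 0], [0, 0, -3, 0, 0, 0], [0, 0, -3.5, 0, 0, 0], [0, 0, -4, 0, 0, 0], [0, 0, -4.5, 0, 0, 0], [0, 0, -5, 0, 0, 0], [0, 0, -5.5, 0, 0, 0]],
])

```text
time: 13.25
tool_pos: [567.8, -4.9, 224.7]
tcp_rot: [-180.0, -0.0, 92.1]
ft_force: [-0.5, 0.1, 2.5]
finger_gap: 0.2
grip_force: 1.3
```

Call:
step_arm([
  [[0, 0, -0.2, 0, 0, 0], [0, 0, -0.4, 0, 0, 0], [0, 0, -0.6, 0, 0, 0], [0, 0, -0.8, 0, 0, 0], [0, 0, -1.0, 0, 0, 0]],
])

```text
time: 13.67
tool_pos: [567.8, -4.9, 223.8]
tcp_rot: [-180.0, -0.0, 92.1]
ft_force: [-1.3, -0.2, 2.1]
finger_gap: -0.0
grip_force: 1.3
```

Call:
step_arm([
  [[0, 0, -0.2, 0, 0, 0], [0, 0, -0.4, 0, 0, 0], [0, 0, -0.6, 0, 0, 0], [0, 0, -0.8, 0, 0, 0]],
])

```text
time: 14.0
tool_pos: [567.8, -4.9, 223.0]
tcp_rot: [-180.0, 0.0, 92.1]
ft_force: [-1.9, 1.8, 3.0]
finger_gap: -0.4
grip_force: 1.3
```

Call:
step_arm([
  [[0, 0, -0.2, 0, 0, 0], [0, 0, -0.4, 0, 0, 0], [0, 0, -0.5, 0, 0, 0]],
])

```text
time: 14.25
tool_pos: [567.8, -4.9, 222.5]
tcp_rot: [-180.0, -0.0, 92.1]
ft_force: [-2.2, 0.2, 2.7]
finger_gap: 0.1
grip_force: 1.3
```

Call:
step_arm([
  [[0, 0, -0.15, 0, 0, 0], [0, 0, -0.3, 0, 0, 0], [0, 0, -0.4, 0, 0, 0]],
])

```text
time: 14.5
tool_pos: [567.8, -4.9, 222.0]
tcp_rot: [-180.0, -0.0, 92.1]
ft_force: [-0.9, 0.5, 3.1]
finger_gap: 0.1
grip_force: 1.3
```

Call:
step_arm([
  [[0, 0, -0.15, 0, 0, 0], [0, 0, -0.3, 0, 0, 0], [0, 0, -0.3, 0, 0, 0]],
])

```text
time: 14.75
tool_pos: [567.8, -4.9, 221.7]
tcp_rot: [-180.0, -0.0, 92.1]
ft_force: [-1.9, 0.4, 1.7]
finger_gap: 0.2
grip_force: 1.1
```

Call:
step_arm([
  [[0, 0, -0.15, 0, 0, 0], [0, 0, -0.3, 0, 0, 0], [0, 0, -0.3, 0, 0, 0]],
])

```text
time: 15.0
tool_pos: [567.8, -4.9, 221.4]
tcp_rot: [-180.0, -0.0, 92.1]
ft_force: [-0.7, 0.4, 2.1]
finger_gap: -0.0
grip_force: 1.1
```

Call:
step_arm([
  [[0, 0, -0.15, 0, 0, 0], [0, 0, -0.25, 0, 0, 0], [0, 0, -0.25, 0, 0, 0]],
])

```text
time: 15.25
tool_pos: [567.8, -4.9, 221.2]
tcp_rot: [-180.0, -0.0, 92.1]
ft_force: [-1.0, -1.1, 1.8]
finger_gap: -0.3
grip_force: 1.2
```

Call:
step_arm([
  [[0, 0, -0.15, 0, 0, 0], [0, 0, -0.25, 0, 0, 0], [0, 0, -0.25, 0, 0, 0]],
])

```text
time: 15.5
tool_pos: [567.8, -4.9, 221.0]
tcp_rot: [-180.0, 0.0, 92.1]
ft_force: [-1.8, -0.1, 2.0]
finger_gap: 0.0
grip_force: 1.2
```

Call:
step_arm([
  [[0, 0, -0.15, 0, 0, 0], [0, 0, -0.25, 0, 0, 0], [0, 0, -0.25, 0, 0, 0]],
])

```text
time: 15.75
tool_pos: [567.8, -4.9, 220.7]
tcp_rot: [-180.0, -0.0, 92.1]
ft_force: [-1.7, 1.4, 2.0]
finger_gap: 0.1
grip_force: 1.2
```

Call:
step_arm([
  [[0, 0, -0.1, 0, 0, 0], [0, 0, -0.2, 0, 0, 0], [0, 0, -0.2, 0, 0, 0]],
])

```text
time: 16.0
tool_pos: [567.8, -4.9, 220.5]
tcp_rot: [-180.0, 0.0, 92.1]
ft_force: [-2.4, 1.3, 3.2]
finger_gap: 0.1
grip_force: 1.5
```

Call:
step_arm([
  [[0, 0, -0.1, 0, 0, 0], [0, 0, -0.2, 0, 0, 0], [0, 0, -0.2, 0, 0, 0]],
])

```text
time: 16.25
tool_pos: [567.8, -4.9, 220.6]
tcp_rot: [180.0, 0.0, 92.1]
ft_force: [-2.5, 0.9, 5.5]
finger_gap: -0.2
grip_force: 2.4
```

Call:
step_arm([
  [[0, 0, 0, 0, 0, 0], [0, 0, 0, 0, 0, 0], [0, 0, 0, 0, 0, 0]],
])

```text
time: 16.5
tool_pos: [567.8, -4.9, 220.6]
tcp_rot: [180.0, 0.0, 92.1]
ft_force: [-3.8, 1.3, 4.9]
finger_gap: -0.3
grip_force: 2.6
```

Call:
step_arm([
  [[0, 0, 0, 0, 0, 0], [0, 0, 0, 0, 0, 0]],
])

```text
time: 16.67
tool_pos: [567.8, -4.9, 220.6]
tcp_rot: [180.0, 0.0, 92.1]
ft_force: [-2.9, 1.2, 5.5]
finger_gap: -0.1
grip_force: 2.6
```

Contact is made: z stopped at 220.6 and the force stepped from ~2 to ~5.3 N. One slight nudge more for margin, then lift off.

Call:
step_arm([
  [[0, 0, -0.1, 0, 0, 0], [0, 0, -0.1, 0, 0, 0], [0, 0, -0.1, 0, 0, 0], [0, 0, -0.1, 0, 0, 0]],
])

```text
time: 17.0
tool_pos: [567.8, -4.9, 220.6]
tcp_rot: [180.0, 0.0, 92.1]
ft_force: [-3.8, 1.6, 5.2]
finger_gap: -0.2
grip_force: 2.9
```

Call:
step_arm([
  [[0, 0, 0.1, 0, 0, 0], [0, 0, 0.3, 0, 0, 0], [0, 0, 1, 0, 0, 0], [0, 0, 5, 0, 0, 0], [0, 0, 15, 0, 0, 0], [0, 0, 30, 0, 0, 0], [0, 0, 50, 0, 0, 0], [0, 0, 70, 0, 0, 0], [0, 0, 80, 0, 0, 0], [0, 0, 80, 0, 0, 0], [0, 0, 80, 0, 0, 0]],
])

```text
time: 17.92
tool_pos: [568.2, -5.0, 300.7]
tcp_rot: [179.9, 0.0, 92.1]
ft_force: [0.2, 0.4, -0.5]
finger_gap: 0.1
grip_force: 0.0
```

Rod is released. Next I grip the lever's ball, with the closing line along the lever axis so it can roll between the pads, and follow the arc while watching force.

Call:
step_arm([
  [[-10, -10, 0, 0, 0, 0], [-25, -27, 0, 0, 0, 0], [-40, -43, 0, 0, 0, 0], [-50, -54, 0, 0, 0, 0], [-54, -58, 0, 0, 0, 0], [-54, -58, -10, 0, 0, 0], [-54, -58, -25, 0, 0, 0], [-54, -58, -40, 0, 0, 0], [-54, -58, -48, 0, 0, 0], [-54, -58, -50, 0, 0, 0], [-54, -58, -50, 0, 0, 0]],
], fingers=-0.2)

```text
time: 18.83
tool_pos: [513.5, -62.3, 249.0]
tcp_rot: [-179.9, -0.0, 92.1]
ft_force: [-0.5, 0.7, 0.2]
finger_gap: 51.3
grip_force: 0.0
```

```bash
python3 - <<'E'
from h import *
import pickle
s=vision.snapshot('wrist');pickle.dump(s,open('w6.pkl','wb'));q=r.sense();print(q['time'],q['tool_pos'],q['tcp_rot'],q['ft_force'],q['finger_gap'])
print('ball px',proj(s,[513.6,-62.9,211]),'knob top px',proj(s,[567.8,-4.9,198.5]))
a=cv2.resize(s['img'],(560,420));S=vision.snapshot('scene');pickle.dump(S,open('s6.pkl','wb'))
cv2.imwrite('pics/p6.png',np.hstack([a,cv2.resize(S['img'][175:280,250:310],(240,420))]))
E
```

```text
18.8833 [513.95247954 -62.50673463 250.05984214] [-1.79972611e+02 -1.66256809e-02  9.21433026e+01] [-0.48358641  0.04807145  1.12936461] 51.32824114795328
ball px (np.float64(291.19504329839907), np.float64(251.42927031142676)) knob top px (np.float64(410.2749710263597), np.float64(131.36481418995254))
```

View pics/p6.png

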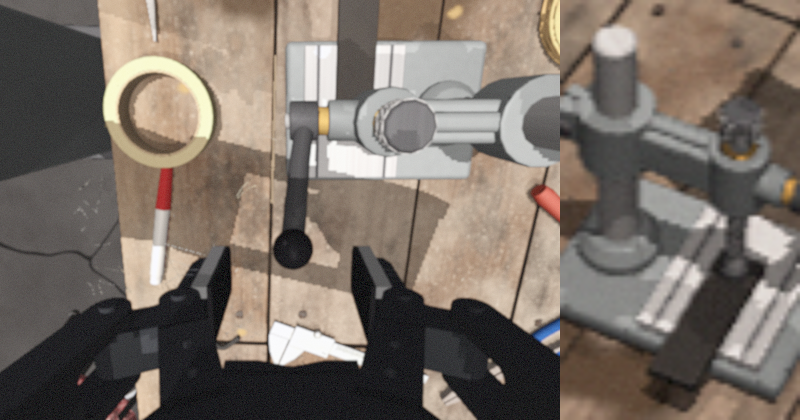

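The wrist view shows the ball at (293,249), predicted (291,251), between the fingers. The knob is at (410,126), and the foot is down on the strip in the scene crop. Lowering and gripping the ball.

Call:
step_arm([
  [[0, 0, -10, 0, 0, 0], [0, 0, -22, 0, 0, 0], [0, 0, -32, 0, 0, 0], [0, 0, -37, 0, 0, 0], [0, 0, -37, 0, 0, 0], [0, 0, -37, 0, 0, 0]],
])

```text
time: 19.43
tool_pos: [513.4, -62.8, 212.5]
tcp_rot: [-179.9, -0.0, 92.1]
ft_force: [-1.4, -0.0, -0.3]
finger_gap: 50.8
grip_force: 0.0
```

Call:
step_arm([
  [[0, 0, 0, 0, 0, 0], [0, 0, 0, 0, 0, 0], [0, 0, 0, 0, 0, 0], [0, 0, 0, 0, 0, 0], [0, 0, 0, 0, 0, 0], [0, 0, 0, 0, 0, 0]],
], fingers=1, newtons=30)

```text
time: 19.93
tool_pos: [514.2, -63.0, 214.0]
tcp_rot: [179.9, 0.0, 92.1]
ft_force: [-0.8, -0.1, 5.6]
finger_gap: 17.8
grip_force: 29.2
```

```bash
python3 - <<'E'
import numpy as np
p=lambda t:np.array([3.25*np.cos(1.2-t),-89.94*np.cos(1.2-t),90*np.sin(1.2-t)])
for t in np.arange(.3,1.42,.04): print(round(t,2),(p(t)-p(.3)).round(2).tolist(),'tan',[round(-np.sin(1.2-t),2),round(-np.cos(1.2-t),2)])
E
```

```text
0.3 [0.0, 0.0, 0.0] tan [np.float64(-0.78), np.float64(-0.62)]
0.34 [0.1, -2.77, -2.29] tan [np.float64(-0.76), np.float64(-0.65)]
0.38 [0.2, -5.45, -4.7] tan [np.float64(-0.73), np.float64(-0.68)]
0.42 [0.29, -8.03, -7.2] tan [np.float64(-0.7), np.float64(-0.71)]
0.46 [0.38, -10.51, -9.81] tan [np.float64(-0.67), np.float64(-0.74)]
0.5 [0.47, -12.88, -12.52] tan [np.float64(-0.64), np.float64(-0.76)]
0.54 [0.55, -15.14, -15.32] tan [np.float64(-0.61), np.float64(-0.79)]
0.58 [0.62, -17.29, -18.21] tan [np.float64(-0.58), np.float64(-0.81)]
0.62 [0.7, -19.32, -21.18] tan [np.float64(-0.55), np.float64(-0.84)]
0.66 [0.77, -21.23, -24.23] tan [np.float64(-0.51), np.float64(-0.86)]
0.7 [0.83, -23.02, -27.35] tan [np.float64(-0.48), np.float64(-0.88)]
0.74 [0.89, -24.68, -30.54] tan [np.float64(-0.44), np.float64(-0.9)]
0.78 [0.95, -26.22, -33.8] tan [np.float64(-0.41), np.float64(-0.91)]
0.82 [1.0, -27.62, -37.12] tan [np.float64(-0.37), np.float64(-0.93)]
0.86 [1.04, -28.88, -40.49] tan [np.float64(-0.33), np.float64(-0.94)]
0.9 [1.08, -30.02, -43.9] tan [np.float64(-0.3), np.float64(-0.96)]
0.94 [1.12, -31.01, -47.36] tan [np.float64(-0.26), np.float64(-0.97)]
0.98 [1.15, -31.86, -50.86] tan [np.float64(-0.22), np.float64(-0.98)]
1.02 [1.18, -32.58, -54.39] tan [np.float64(-0.18), np.float64(-0.98)]
1.06 [1.2, -33.15, -57.94] tan [np.float64(-0.14), np.float64(-0.99)]
1.1 [1.21, -33.58, -61.51] tan [np.float64(-0.1), np.float64(-1.0)]
1.14 [1.22, -33.87, -65.1] tan [np.float64(-0.06), np.float64(-1.0)]
1.18 [1.23, -34.01, -68.7] tan [np.float64(-0.02), np.float64(-1.0)]
1.22 [1.23, -34.01, -72.3] tan [np.float64(0.02), np.float64(-1.0)]
1.26 [1.22, -33.87, -75.9] tan [np.float64(0.06), np.float64(-1.0)]
1.3 [1.21, -33.58, -79.48] tan [np.float64(0.1), np.float64(-1.0)]
1.34 [1.2, -33.15, -83.06] tan [np.float64(0.14), np.float64(-0.99)]
1.38 [1.18, -32.58, -86.61] tan [np.float64(0.18), np.float64(-0.98)]
```

Call:
step_arm([
  [[0.05, -1.4, -1.1, 0, 0, 0], [0.1, -2.8, -2.3, 0, 0, 0], [0.15, -4.1, -3.5, 0, 0, 0], [0.2, -5.5, -4.7, 0, 0, 0], [0.25, -6.7, -6.0, 0, 0, 0], [0.3, -8.0, -7.2, 0, 0, 0], [0.3, -9.3, -8.5, 0, 0, 0], [0.4, -10.5, -9.8, 0, 0, 0]],
])

```text
time: 20.6
tool_pos: [514.6, -73.3, 204.2]
tcp_rot: [179.9, -0.0, 92.1]
ft_force: [-1.8, 0.7, 5.7]
finger_gap: 17.8
grip_force: 29.4
```

Call:
step_arm([
  [[0, -0.6, -0.7, 0, 0, 0], [0.05, -1.2, -1.4, 0, 0, 0], [0.05, -1.8, -2.0, 0, 0, 0], [0.1, -2.4, -2.7, 0, 0, 0], [0.1, -2.9, -3.4, 0, 0, 0]],
])

```text
time: 21.02
tool_pos: [514.7, -76.2, 200.8]
tcp_rot: [179.9, -0.0, 92.1]
ft_force: [-1.8, 0.7, 5.2]
finger_gap: 17.8
grip_force: 29.6
```

Call:
step_arm([
  [[0, -0.6, -0.7, 0, 0, 0], [0, -1.1, -1.4, 0, 0, 0], [0.05, -1.7, -2.1, 0, 0, 0]],
])

```text
time: 21.27
tool_pos: [514.8, -77.9, 198.7]
tcp_rot: [179.9, 0.0, 92.1]
ft_force: [-1.2, 0.6, 6.8]
finger_gap: 17.5
grip_force: 29.7
```

Call:
step_arm([
  [[0, -0.5, -0.7, 0, 0, 0]],
])

```text
time: 21.35
tool_pos: [514.8, -78.5, 198.1]
tcp_rot: [179.9, 0.0, 92.1]
ft_force: [-1.1, -0.3, 6.1]
finger_gap: 18.0
grip_force: 29.8
```

Call:
step_arm([
  [[0, -0.5, -0.7, 0, 0, 0], [0.05, -1.1, -1.4, 0, 0, 0], [0.05, -1.6, -2.2, 0, 0, 0]],
])

```text
time: 21.6
tool_pos: [514.9, -80.1, 195.9]
tcp_rot: [179.9, 0.0, 92.1]
ft_force: [-1.1, 1.2, 6.4]
finger_gap: 17.7
grip_force: 29.9
```

Call:
step_arm([
  [[0, -0.5, -0.7, 0, 0, 0]],
])

```text
time: 21.68
tool_pos: [514.9, -80.7, 195.2]
tcp_rot: [179.9, 0.0, 92.1]
ft_force: [-1.2, -0.1, 6.7]
finger_gap: 17.7
grip_force: 30.0
```

Call:
step_arm([
  [[0, -0.5, -0.75, 0, 0, 0], [0.05, -1.0, -1.5, 0, 0, 0]],
])

```text
time: 21.85
tool_pos: [514.9, -81.7, 193.7]
tcp_rot: [179.9, 0.0, 92.1]
ft_force: [-0.8, 0.3, 6.1]
finger_gap: 17.6
grip_force: 30.1
```

Call:
step_arm([
  [[0, -0.5, -0.75, 0, 0, 0]],
])

```text
time: 21.93
tool_pos: [514.9, -82.2, 192.9]
tcp_rot: [179.9, 0.0, 92.1]
ft_force: [-0.4, 0.2, 7.3]
finger_gap: 18.0
grip_force: 30.1
```

Call:
step_arm([
  [[0, -0.5, -0.75, 0, 0, 0]],
])

```text
time: 22.02
tool_pos: [515.0, -82.7, 192.2]
tcp_rot: [179.9, 0.0, 92.1]
ft_force: [-1.3, -0.3, 5.8]
finger_gap: 17.8
grip_force: 30.1
```

Call:
step_arm([
  [[0, -0.5, -0.75, 0, 0, 0]],
])

```text
time: 22.1
tool_pos: [515.0, -83.2, 191.5]
tcp_rot: [179.9, 0.0, 92.1]
ft_force: [-1.7, 0.3, 5.4]
finger_gap: 17.9
grip_force: 30.2
```

Call:
step_arm([
  [[0, -0.5, -0.8, 0, 0, 0], [0.05, -1.0, -1.5, 0, 0, 0], [0.05, -1.5, -2.3, 0, 0, 0]],
])

```text
time: 22.35
tool_pos: [515.1, -84.7, 189.2]
tcp_rot: [179.9, 0.0, 92.1]
ft_force: [-0.9, 0.7, 5.7]
finger_gap: 17.8
grip_force: 30.3
```

Call:
step_arm([
  [[0, -0.45, -0.8, 0, 0, 0]],
])

```text
time: 22.43
tool_pos: [515.1, -85.2, 188.4]
tcp_rot: [179.9, 0.0, 92.1]
ft_force: [-0.5, -0.0, 5.6]
finger_gap: 18.0
grip_force: 30.3
```

Call:
step_arm([
  [[0, -0.45, -0.8, 0, 0, 0], [0, -0.9, -1.6, 0, 0, 0], [0.05, -1.3, -2.4, 0, 0, 0]],
])

```text
time: 22.68
tool_pos: [515.2, -86.5, 186.0]
tcp_rot: [179.9, 0.0, 92.1]
ft_force: [-1.1, -0.5, 6.5]
finger_gap: 17.5
grip_force: 30.4
```

Call:
step_arm([
  [[0, -0.4, -0.8, 0, 0, 0]],
])

```text
time: 22.77
tool_pos: [515.1, -86.9, 185.2]
tcp_rot: [179.9, 0.0, 92.1]
ft_force: [-0.7, -0.5, 6.2]
finger_gap: 17.8
grip_force: 30.5
```

Call:
step_arm([
  [[0, -0.4, -0.8, 0, 0, 0], [0, -0.8, -1.6, 0, 0, 0], [0.05, -1.2, -2.4, 0, 0, 0]],
])

```text
time: 23.02
tool_pos: [515.2, -88.2, 182.8]
tcp_rot: [179.9, 0.0, 92.1]
ft_force: [-1.0, -0.2, 5.7]
finger_gap: 17.9
grip_force: 30.6
```

Call:
step_arm([
  [[0, -0.4, -0.8, 0, 0, 0]],
])

```text
time: 23.1
tool_pos: [515.2, -88.6, 182.0]
tcp_rot: [179.9, 0.0, 92.1]
ft_force: [-0.5, -0.0, 5.4]
finger_gap: 17.7
grip_force: 30.6
```

Call:
step_arm([
  [[0, -0.4, -0.8, 0, 0, 0], [0, -0.8, -1.6, 0, 0, 0], [0.05, -1.1, -2.5, 0, 0, 0]],
])

```text
time: 23.35
tool_pos: [515.3, -89.7, 179.6]
tcp_rot: [179.9, 0.0, 92.1]
ft_force: [-1.3, -0.8, 6.7]
finger_gap: 17.7
grip_force: 30.7
```

Call:
step_arm([
  [[0, -0.4, -0.8, 0, 0, 0]],
])

```text
time: 23.43
tool_pos: [515.3, -90.1, 178.7]
tcp_rot: [179.9, 0.0, 92.1]
ft_force: [-0.2, -0.6, 6.1]
finger_gap: 18.0
grip_force: 30.8
```

Call:
step_arm([
  [[0, -0.3, -0.8, 0, 0, 0], [0, -0.7, -1.7, 0, 0, 0], [0, -1.0, -2.5, 0, 0, 0]],
])

```text
time: 23.68
tool_pos: [515.3, -91.2, 176.2]
tcp_rot: [179.9, 0.0, 92.1]
ft_force: [-0.2, -0.3, 7.6]
finger_gap: 17.7
grip_force: 30.9
```

Call:
step_arm([
  [[0, -0.3, -0.85, 0, 0, 0]],
])

```text
time: 23.77
tool_pos: [515.3, -91.5, 175.4]
tcp_rot: [179.9, 0.0, 92.1]
ft_force: [-0.5, -1.3, 6.1]
finger_gap: 18.3
grip_force: 31.0
```

Call:
step_arm([
  [[0, -0.3, -0.85, 0, 0, 0], [0, -0.6, -1.7, 0, 0, 0]],
])

```text
time: 23.93
tool_pos: [515.3, -92.1, 173.7]
tcp_rot: [179.9, 0.0, 92.1]
ft_force: [-0.5, -0.7, 5.3]
finger_gap: 17.6
grip_force: 31.0
```

Call:
step_arm([
  [[0, -0.3, -0.85, 0, 0, 0]],
])

```text
time: 24.02
tool_pos: [515.4, -92.4, 172.9]
tcp_rot: [179.9, 0.0, 92.1]
ft_force: [1.4, -0.1, 6.7]
finger_gap: 17.7
grip_force: 31.0
```

Call:
step_arm([
  [[0, -0.3, -0.85, 0, 0, 0], [0, -0.6, -1.7, 0, 0, 0]],
])

```text
time: 24.18
tool_pos: [515.4, -93.0, 171.1]
tcp_rot: [179.9, 0.0, 92.1]
ft_force: [-0.2, 0.9, 5.7]
finger_gap: 18.0
grip_force: 31.2
```

Call:
step_arm([
  [[0, -0.25, -0.85, 0, 0, 0]],
])

```text
time: 24.27
tool_pos: [515.4, -93.3, 170.4]
tcp_rot: [179.9, 0.0, 92.1]
ft_force: [-0.8, -0.4, 6.1]
finger_gap: 17.7
grip_force: 31.2
```

Call:
step_arm([
  [[0, -0.3, -0.85, 0, 0, 0], [0, -0.5, -1.7, 0, 0, 0], [0, -0.8, -2.6, 0, 0, 0]],
])

```text
time: 24.52
tool_pos: [515.4, -94.1, 167.7]
tcp_rot: [179.9, 0.0, 92.1]
ft_force: [0.1, -0.2, 6.3]
finger_gap: 17.9
grip_force: 31.4
```

Call:
step_arm([
  [[0, -0.25, -0.85, 0, 0, 0]],
])

```text
time: 24.6
tool_pos: [515.4, -94.3, 166.9]
tcp_rot: [179.9, 0.0, 92.1]
ft_force: [-0.3, -0.5, 6.4]
finger_gap: 17.5
grip_force: 31.4
```

Call:
step_arm([
  [[0, -0.2, -0.85, 0, 0, 0], [0, -0.4, -1.7, 0, 0, 0]],
])

```text
time: 24.77
tool_pos: [515.4, -94.7, 165.2]
tcp_rot: [179.9, 0.0, 92.1]
ft_force: [0.8, -2.1, 6.7]
finger_gap: 17.6
grip_force: 31.5
```

Call:
step_arm([
  [[0, -0.2, -0.85, 0, 0, 0]],
])

```text
time: 24.85
tool_pos: [515.4, -95.0, 164.4]
tcp_rot: [179.9, 0.1, 92.1]
ft_force: [-1.4, -0.2, 6.7]
finger_gap: 18.1
grip_force: 31.5
```

Call:
step_arm([
  [[0, -0.2, -0.85, 0, 0, 0], [0, -0.4, -1.75, 0, 0, 0]],
])

```text
time: 25.02
tool_pos: [515.5, -95.4, 162.7]
tcp_rot: [179.9, 0.1, 92.1]
ft_force: [-0.1, -1.8, 7.1]
finger_gap: 17.8
grip_force: 31.7
```

Call:
step_arm([
  [[0, -0.2, -0.9, 0, 0, 0]],
])

```text
time: 25.1
tool_pos: [515.5, -95.6, 161.9]
tcp_rot: [179.9, 0.1, 92.1]
ft_force: [0.3, -1.0, 7.0]
finger_gap: 17.8
grip_force: 31.7
```

Call:
step_arm([
  [[0, -0.15, -0.9, 0, 0, 0]],
])

```text
time: 25.18
tool_pos: [515.5, -95.8, 161.0]
tcp_rot: [179.9, 0.1, 92.1]
ft_force: [0.4, -1.2, 6.7]
finger_gap: 18.0
grip_force: 31.8
```

Call:
step_arm([
  [[0, -0.15, -0.9, 0, 0, 0]],
])

```text
time: 25.27
tool_pos: [515.5, -95.9, 160.1]
tcp_rot: [179.9, 0.1, 92.1]
ft_force: [-0.4, -1.6, 7.1]
finger_gap: 18.0
grip_force: 31.8
```

Call:
step_arm([
  [[0, -0.2, -0.9, 0, 0, 0], [0, -0.4, -1.8, 0, 0, 0]],
])

```text
time: 25.43
tool_pos: [515.6, -96.3, 158.4]
tcp_rot: [179.9, 0.1, 92.1]
ft_force: [-1.3, -0.5, 7.6]
finger_gap: 17.9
grip_force: 31.9
```

Call:
step_arm([
  [[0, -0.15, -0.9, 0, 0, 0]],
])

```text
time: 25.52
tool_pos: [515.5, -96.4, 157.5]
tcp_rot: [179.9, 0.1, 92.1]
ft_force: [-1.2, -0.6, 8.2]
finger_gap: 17.8
grip_force: 32.0
```

Call:
step_arm([
  [[0, -0.1, -0.9, 0, 0, 0]],
])

```text
time: 25.6
tool_pos: [515.5, -96.6, 156.6]
tcp_rot: [179.9, 0.1, 92.1]
ft_force: [-1.2, -0.3, 8.3]
finger_gap: 17.6
grip_force: 32.0
```

Call:
step_arm([
  [[0, -0.1, -0.9, 0, 0, 0]],
])

```text
time: 25.68
tool_pos: [515.6, -96.7, 155.8]
tcp_rot: [179.9, 0.1, 92.1]
ft_force: [-1.6, -0.3, 8.5]
finger_gap: 17.7
grip_force: 32.1
```

Call:
step_arm([
  [[0, -0.1, -0.9, 0, 0, 0]],
])

```text
time: 25.77
tool_pos: [515.6, -96.8, 154.9]
tcp_rot: [179.9, 0.1, 92.1]
ft_force: [-1.3, -1.5, 7.7]
finger_gap: 17.9
grip_force: 32.2
```

Call:
step_arm([
  [[0, -0.1, -0.9, 0, 0, 0]],
])

```text
time: 25.85
tool_pos: [515.6, -97.0, 154.1]
tcp_rot: [179.9, 0.1, 92.1]
ft_force: [-1.2, -1.3, 8.5]
finger_gap: 18.0
grip_force: 32.2
```

Call:
step_arm([
  [[0, -0.1, -0.9, 0, 0, 0]],
])

```text
time: 25.93
tool_pos: [515.6, -97.1, 153.2]
tcp_rot: [179.9, 0.1, 92.1]
ft_force: [-1.8, -1.3, 9.5]
finger_gap: 17.6
grip_force: 32.3
```

Call:
step_arm([
  [[0, -0.1, -0.9, 0, 0, 0]],
])

```text
time: 26.02
tool_pos: [515.6, -97.2, 152.4]
tcp_rot: [179.9, 0.1, 92.1]
ft_force: [-2.4, -1.2, 8.3]
finger_gap: 17.9
grip_force: 32.3
```

Call:
step_arm([
  [[0, -0.1, -0.9, 0, 0, 0]],
])

```text
time: 26.1
tool_pos: [515.6, -97.3, 151.4]
tcp_rot: [179.9, 0.1, 92.1]
ft_force: [-2.2, -1.0, 10.1]
finger_gap: 18.1
grip_force: 32.4
```

Call:
step_arm([
  [[0, -0.1, -0.9, 0, 0, 0]],
])

```text
time: 26.18
tool_pos: [515.7, -97.3, 150.6]
tcp_rot: [179.9, 0.1, 92.1]
ft_force: [-2.8, -1.5, 10.3]
finger_gap: 17.9
grip_force: 32.5
```

Call:
step_arm([
  [[0, 0, 0, 0, 0, 0], [0, 0, 0, 0, 0, 0], [0, 0, 0, 0, 0, 0]],
])

```text
time: 26.43
tool_pos: [515.7, -97.4, 150.4]
tcp_rot: [179.9, 0.1, 92.1]
ft_force: [-0.2, -2.0, 8.1]
finger_gap: 17.4
grip_force: 32.5
```

Call:
step_arm([
  [[0, 0, 0.4, 0, 0, 0], [0, 0, 0.8, 0, 0, 0], [0, 0, 1.2, 0, 0, 0], [0, 0, 1.2, 0, 0, 0]],
])

```text
time: 26.77
tool_pos: [515.4, -97.3, 150.7]
tcp_rot: [179.9, 0.1, 92.1]
ft_force: [4.6, -4.3, 2.6]
finger_gap: 17.7
grip_force: 32.1
```

Call:
step_arm([
  [[0, 0, 0, 0, 0, 0], [0, 0, 0, 0, 0, 0], [0, 0, 0, 0, 0, 0], [0, 0, 0, 0, 0, 0], [0, 0, 0, 0, 0, 0]],
], fingers=-0.2)

```text
time: 27.18
tool_pos: [514.3, -96.6, 149.8]
tcp_rot: [-179.9, -0.0, 92.1]
ft_force: [-0.3, 0.1, -0.6]
finger_gap: 50.9
grip_force: 0.0
```

Call:
step_arm([
  [[0, -2, 10, 0, 0, 0], [0, -5, 30, 0, 0, 0], [0, -10, 60, 0, 0, 0], [-20, -25, 90, 0, 0, 0], [-50, -45, 120, 0, 0, 0], [-80, -75, 140, 0, 0, 0], [-100, -110, 150, 0, 0, 0], [-110, -140, 150, 0, 0, 0], [-110, -150, 150, 0, 0, 0], [-110, -150, 150, 0, 0, 0]],
])

```text
time: 28.02
tool_pos: [403.8, -249.5, 301.4]
tcp_rot: [179.9, 0.1, 91.9]
ft_force: [1.0, 0.5, -0.6]
finger_gap: 51.5
grip_force: 0.0
```

```bash
python3 - <<'E'
from h import *
q=r.sense();print(q['time'],q['tool_pos'],q['ft_force'],q['finger_gap'])
s=vision.snapshot('scene');a=cv2.resize(s['img'][180:290,240:340],None,fx=4,fy=5,interpolation=cv2.INTER_CUBIC)
t=vision.snapshot('top');b=cv2.resize(t['img'][170:280,240:340],None,fx=4,fy=5,interpolation=cv2.INTER_CUBIC)
cv2.imwrite('pics/p7.png',np.hstack([a,b]))
E
```

```text
28.0167 [ 403.77734299 -249.51707148  301.42198959] [ 1.01140181  0.45982677 -0.62219613] 51.51912092944646
```

View pics/p7.png

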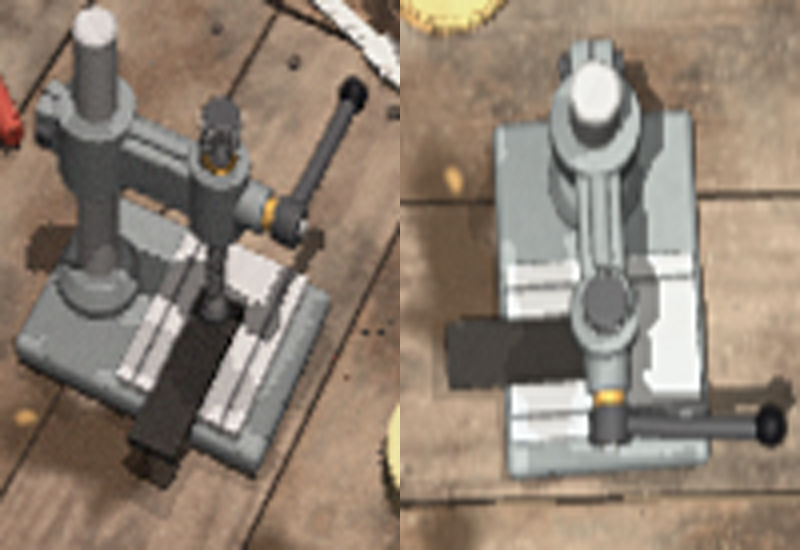

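The final view shows the foot on the strip at scene (215,305), the lever nearly level with the ball at top (770,425), and the strip in place. I'll check the ball height, then hand in.

```bash
python3 - <<'E'
from h import *
import pickle
t=pickle.load(open('top.pkl','rb'));s=pickle.load(open('scene.pkl','rb'))
p,e=tri(t,(370/4+240,425/5+170),s,(353/4+240,92/5+180));print(p,e)
if 138<p[2]<154: print(r.hand_in())
E
```

```text
[514.26937211 -95.06673272 155.49702976] 1.3025722286006691
```

```bash
python3 - <<'E'
from h import *
out={}
for n,(x,y) in {'top':(332,255),'scene':(328,198)}.items():
    s=vision.snapshot(n);g=s['img'].max(2)[y-9:y+10,x-9:x+10].astype(float)
    m=(g<45).astype(np.uint8)
    m=cv2.morphologyEx(m,cv2.MORPH_OPEN,cv2.getStructuringElement(cv2.MORPH_ELLIPSE,(5,5)))
    v,u=np.nonzero(m);print(n,len(u),u.mean()+x-9,v.mean()+y-9,u.min()+x-9,u.max()+x-9,v.min()+y-9,v.max()+y-9)
    out[n]=(s,(u.mean()+x-9,v.mean()+y-9))
print(tri(*out['top'],*out['scene']))
for th in (1.03,1.08,1.13):
    f=1.2-th;P=[511.74+3.25*np.cos(f),-6.87-89.94*np.cos(f),140+90*np.sin(f)]
    print(th,[np.round(proj(out[k][0],P),1).tolist() for k in out])
E
```

```text
<stdin>:7: RuntimeWarning: Mean of empty slice.
  ret = ret.dtype.type(ret / rcount)
Traceback (most recent call last):
ValueError: zero-size array to reduction operation minimum which has no identity
```

```bash
python3 - <<'E'
from h import *
out={}
for n,(x,y) in {'top':(332,255),'scene':(328,198)}.items():
    s=vision.snapshot(n);g=s['img'].max(2)[y-7:y+8,x-7:x+8]
    if n=='scene': print(g)
    m=(g<62).astype(np.uint8);m=cv2.morphologyEx(m,cv2.MORPH_OPEN,np.ones((3,3),np.uint8))
    v,u=np.nonzero(m)
    if len(u): print(n,len(u),u.mean()+x-7,v.mean()+y-7); out[n]=(s,(u.mean()+x-7,v.mean()+y-7))
    for th in (1.03,1.08,1.13):
        f=1.2-th;print(th,np.round(proj(s,[511.74+3.25*np.cos(f),-6.87-89.94*np.cos(f),140+90*np.sin(f)]),1))
if len(out)==2: print(tri(*out['top'],*out['scene']))
E
```

```text
top 50 332.06 254.54000000000002
1.03 [332.8 255. ]
1.08 [332.9 255.1]
1.13 [332.9 255.3]
[[175 171 167 172 176 181 179 182 177 124 114 220 243 239 235]
 [177 172 170 171 172 182 183 186 179 175 112  75 192 239 240]
 [166 170 170 178 186 184 189 186 183 179 153  89  69 110 215]
 [170 164 167 177 181 186 188 191 184 179 166 156  94  58 216]
 [176 172 175 179 190 147  95  85 130 173 174 156 165 110  97]
 [177 180 178 194 136  56  32  31  47  95 150 163 176 153  88]
 [174 178 183 145  68  29  28  58  43  34  81 150 172 147 132]
 [171 176 184 124  29  28  29  52  47  24  43 137 171 164 157]
 [164 171 183 118  27  35  30  30  29  25  33 142 162 161 162]
 [171 173 181 121  71  93  83  49  15  12  98 152 153 158 162]
 [177 179 159 100  88 101  93  62  27  30 134 157 158 159 160]
 [183 188 137  83  97  91  78  41  64 144 162 148 149 158 159]
 [195 151  91  90  95  85  64 142 171 168 162 152 152 151 149]
 [167 108  86  97  91  72  78 147 168 165 159 157 158 160 152]
 [135  82  94  95  82  64 143 169 157 151 155 155 156 159 161]]
scene 22 328.04545454545456 197.9090909090909
1.03 [327.8 198.2]
1.08 [327.8 199.2]
1.13 [327.7 200.3]
(array([514.84875312, -93.93373108, 158.16753463]), np.float64(1.8075957830451268))
```

The ball reads slightly higher (~θ 1.08) than the tool path suggests (~1.11), near the 1-pixel error. I'll check tightness directly by pressing gently on the ball with shut fingers.

Call:
step_arm([
  [[20, 28, 0, 0, 0, 0], [42, 58, 0, 0, 0, 0], [64, 89, 0, 0, 0, 0], [86, 119, 0, 0, 0, 0], [104, 144, 0, 0, 0, 0], [110, 153, 0, 0, 0, 0], [110, 153, -20, 0, 0, 0], [110, 153, -45, 0, 0, 0], [110, 153, -70, 0, 0, 0], [110, 153, -90, 0, 0, 0], [110, 153, -104, 0, 0, 0], [110, 153, -104, 0, 0, 0]],
], fingers=1, newtons=20)

```text
time: 29.27
tool_pos: [512.3, -92.5, 192.0]
tcp_rot: [-179.6, -0.1, 92.2]
ft_force: [-1.4, 1.0, -1.4]
finger_gap: 0.1
grip_force: 0.0
```

Call:
step_arm([
  [[0, 0, 0, 0, 0, 0], [0, 0, 0, 0, 0, 0], [0, 0, -2, 0, 0, 0], [0, 0, -4, 0, 0, 0], [0, 0, -5, 0, 0, 0], [0, 0, -6, 0, 0, 0], [0, 0, -6, 0, 0, 0]],
])

```text
time: 29.85
tool_pos: [514.6, -93.8, 190.2]
tcp_rot: [180.0, 0.0, 92.1]
ft_force: [-0.6, -0.2, -0.1]
finger_gap: 0.1
grip_force: 0.0
```

Call:
step_arm([
  [[0, -1, -0.5, 0, 0, 0], [0, -2, -1, 0, 0, 0], [0, -2, -1.5, 0, 0, 0], [0, -2, -2, 0, 0, 0], [0, -2, -2.5, 0, 0, 0], [0, -2, -3, 0, 0, 0]],
])

```text
time: 30.35
tool_pos: [514.6, -95.8, 187.1]
tcp_rot: [-180.0, -0.0, 92.1]
ft_force: [0.3, -0.6, -0.4]
finger_gap: -0.1
grip_force: 0.0
```

Call:
step_arm([
  [[0, 0, -0.4, 0, 0, 0], [0, 0, -0.8, 0, 0, 0]],
])

```text
time: 30.52
tool_pos: [514.7, -95.8, 186.3]
tcp_rot: [180.0, -0.0, 92.1]
ft_force: [-1.0, -0.5, 0.1]
finger_gap: -0.2
grip_force: 0.0
```

Call:
step_arm([
  [[0, 0, -0.4, 0, 0, 0], [0, 0, -0.8, 0, 0, 0], [0, 0, -1.2, 0, 0, 0]],
])

```text
time: 30.77
tool_pos: [514.7, -95.8, 185.2]
tcp_rot: [180.0, 0.0, 92.1]
ft_force: [-0.4, 0.1, 2.4]
finger_gap: 0.0
grip_force: 1.1
```

Call:
step_arm([
  [[0, 0, -0.4, 0, 0, 0], [0, 0, -0.8, 0, 0, 0]],
])

```text
time: 30.93
tool_pos: [514.9, -95.9, 185.0]
tcp_rot: [180.0, 0.0, 92.1]
ft_force: [-3.4, 0.6, 6.8]
finger_gap: 0.0
grip_force: 3.6
```

Call:
step_arm([
  [[0, 0, -0.4, 0, 0, 0], [0, 0, -0.8, 0, 0, 0]],
])

```text
time: 31.1
tool_pos: [514.9, -95.9, 184.7]
tcp_rot: [180.0, 0.0, 92.1]
ft_force: [-3.5, 1.0, 8.6]
finger_gap: 0.2
grip_force: 4.2
```

Call:
step_arm([
  [[0, 0, -0.3, 0, 0, 0]],
])

```text
time: 31.18
tool_pos: [514.9, -95.9, 184.4]
tcp_rot: [180.0, 0.0, 92.1]
ft_force: [-3.7, 0.0, 8.6]
finger_gap: 0.0
grip_force: 4.3
```

Call:
step_arm([
  [[0, 0, -0.3, 0, 0, 0]],
])

```text
time: 31.27
tool_pos: [514.9, -96.0, 184.2]
tcp_rot: [179.9, 0.0, 92.1]
ft_force: [-3.3, 0.2, 9.9]
finger_gap: 0.0
grip_force: 4.4
```

Call:
step_arm([
  [[0, 0, -0.3, 0, 0, 0], [0, 0, -0.6, 0, 0, 0]],
])

```text
time: 31.43
tool_pos: [515.0, -96.1, 183.6]
tcp_rot: [179.9, 0.0, 92.1]
ft_force: [-4.8, -0.4, 8.8]
finger_gap: 0.2
grip_force: 4.5
```

Call:
step_arm([
  [[0, 0, -0.3, 0, 0, 0], [0, 0, -0.6, 0, 0, 0]],
])

```text
time: 31.6
tool_pos: [514.9, -96.2, 183.1]
tcp_rot: [179.9, 0.1, 92.1]
ft_force: [-4.7, -0.9, 8.8]
finger_gap: 0.2
grip_force: 4.7
```

Call:
step_arm([
  [[0, 0, -0.3, 0, 0, 0], [0, 0, -0.6, 0, 0, 0]],
])

```text
time: 31.77
tool_pos: [515.0, -96.3, 182.6]
tcp_rot: [179.9, 0.1, 92.1]
ft_force: [-4.4, -1.7, 9.3]
finger_gap: -0.2
grip_force: 4.8
```

Call:
step_arm([
  [[0, 0, -0.3, 0, 0, 0], [0, 0, -0.6, 0, 0, 0]],
])

```text
time: 31.93
tool_pos: [515.0, -96.4, 182.0]
tcp_rot: [179.9, 0.1, 92.1]
ft_force: [-5.1, -0.9, 9.5]
finger_gap: 0.2
grip_force: 4.9
```

Call:
step_arm([
  [[0, 0, -0.3, 0, 0, 0], [0, 0, -0.6, 0, 0, 0]],
])

```text
time: 32.1
tool_pos: [515.0, -96.5, 181.5]
tcp_rot: [179.9, 0.1, 92.1]
ft_force: [-4.2, -2.6, 9.4]
finger_gap: 0.4
grip_force: 5.0
```

Call:
step_arm([
  [[0, 0, -0.3, 0, 0, 0], [0, 0, -0.6, 0, 0, 0]],
])

```text
time: 32.27
tool_pos: [515.0, -96.6, 180.9]
tcp_rot: [179.9, 0.1, 92.1]
ft_force: [-5.1, -2.8, 10.0]
finger_gap: -0.0
grip_force: 5.2
```

Call:
step_arm([
  [[0, 0, -0.3, 0, 0, 0], [0, 0, -0.6, 0, 0, 0]],
])

```text
time: 32.43
tool_pos: [515.0, -96.7, 180.4]
tcp_rot: [179.9, 0.1, 92.1]
ft_force: [-4.6, -2.2, 10.0]
finger_gap: 0.0
grip_force: 5.3
```

The lever now turns at about 10 N, so the clamp is firm. Lifting clear and handing in.

Call:
step_arm([
  [[0, 0, 0.5, 0, 0, 0], [0, 0, 1.5, 0, 0, 0], [0, 0, 6, 0, 0, 0], [0, 0, 20, 0, 0, 0], [0, 0, 45, 0, 0, 0], [-20, -20, 75, 0, 0, 0], [-40, -40, 95, 0, 0, 0], [-50, -50, 100, 0, 0, 0], [-50, -50, 100, 0, 0, 0], [-50, -50, 100, 0, 0, 0]],
])

```text
time: 33.27
tool_pos: [464.6, -146.1, 279.2]
tcp_rot: [179.9, 0.0, 92.0]
ft_force: [1.1, -0.9, 0.7]
finger_gap: 0.1
grip_force: 0.0
```

```bash
python3 -c "
from bench import r
q=r.sense();print(q['time'],q['tool_pos'],q['ft_force']);print(r.hand_in())"
```

```text
33.2667 [ 464.64519408 -146.11150342  279.21965839] [ 1.10545499 -0.87284248  0.66578672]
the job is handed in; nothing more can be done
None
```

I handed the job in at about 33 s. The strip lies on the anvil with the rod's foot resting on it at an estimated 3 N, and the lever was last turning at about 10 N at the ball. No verdict came back.

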